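# Set the telescopic leg to its next hole and clamp it

### The job

The telescopic leg of the drying stand lies in its cradles with the snap button hidden between the first and the middle hole. Push the rubber foot so that the inner tube slides into the sleeve until the sprung button pops up through the next hole, the middle one of the three, and then swing the clamp lever fully shut, alongside the sleeve as far as it will go. Leave the other things on the bench where they are.

Things in the scene. Friction and masses are not known exactly. Their poses are not given: they have to be found in the camera images.
- leg: Fixed sleeve: grey 40 mm square tube lying level, screwed to the bench. Origin: on the bench below the centre of its open mouth; +y points along the tube out of the mouth to the rubber foot, +z up. Sleeve from y = 0 to -240 mm, axis 55 mm and top 75 mm above the bench. Dark collar 52 mm square at the mouth. 14 mm holes in its top at y = -55, -115, -175. Rear cradle at y = -190 to -236, 110 wide.
- target_hole (a point): Centre of the middle hole, on the sleeve's top face, 75 mm above the bench.
- inner_tube (a joint): Slide (m) of the 30 mm square aluminium inner tube with its foot, growing as it is pushed into the sleeve. The button is under the first hole at -0.015, the middle hole at 0.045, the last at 0.105; starts between 0 and 0.03. Sliding drag about 4 to 5 N. Once popped through a hole the button locks the tube with 1 mm play: pushing then meets a firm stop.
- foot_face (a point): Centre of the flat outer end face of the rubber foot (a disc 56 mm in diameter, 25 mm thick, axis along the tube, 55 mm above the bench, so from 27 to 83 mm). It faces the leg's +y and is pushed towards the leg's -y. There is nothing under the foot.
- snap_button (a joint): Rise of the sprung steel button (12 mm in diameter, domed top), in m: about 0 while it is held down under the sleeve's wall (hidden), 0.009 when it has popped out through a hole and stands 5 mm proud of the sleeve's top.
- clamp_lever (a joint): Clamp lever angle (rad): 0 fully shut, at its stop, alongside the sleeve pointing to the leg's -y; 1.57 sticks straight out to the leg's +x. Starts 0.8 to 1.5 open. Grows anticlockwise seen from above, swings level, stays where it is left, needs about 2 N at its tip.
- lever_pin (a point): Axis of the lever's upright pin, on the leg's +x side at x = 38 mm, y = -18 mm of the leg, 55 mm above the bench.
- lever_tip (a point): Centre of the lever's rounded free end, 95 mm from the pin, 55 mm above the bench. The lever is a plain aluminium bar 10 mm thick, 24 mm tall (43 to 67 mm above the bench), with a 14 mm thick round end. When shut, 13 mm of air stays between the bar and the sleeve's side.
- spray_can: Bystander: upright spray can, 66 mm in diameter, 190 mm tall, on the leg's -x side. Origin: centre of its underside.
- tape_roll: Bystander: roll of masking tape lying flat, 100 mm in diameter, 25 mm tall. Origin: centre of its underside.
- sanding_block: Bystander: cork sanding block 95 x 60 x 28 mm. Origin: centre of its underside.

How it is judged:
On the way, in this order (a step that is already met when the one before it is completed fails the run):
1. the inner tube has been slid in until the button stands up through the middle hole (value of joint snap_button above 0.006 m and value of joint inner_tube between 0.041 and 0.049 m), for 0.2 s.
2. the clamp lever has then been swung shut (value of joint clamp_lever below 0.1 rad), for 0.2 s.
At the end, for the whole second after the job is handed in: The button stands at least 6 mm up through the middle hole (inner tube within 4 mm of that hole's position, at rest) and the clamp lever is shut to within 0.10 rad (all of step 1 and value of joint clamp_lever below 0.1 rad and velocity of joint inner_tube between -0.01 and 0.01 m/s); the robot touches nothing.
It fails at once if a bystander (spray can, tape roll or sanding block) was pushed more than 25 mm or knocked over (distance of any of spray_can, tape_roll, sanding_block from where it was at the start of the episode above 0.025 m or angle between any of spray_can, tape_roll, sanding_block's own z axis and vertical above 0.5 rad).
It also fails if it takes over 45 s, if anything falls off the work surface, if the arm or the gripper's body presses on something with over 40 N, if the wrist force passes 120 N, or if a joint passes its speed limit or range.

### The arm

A 7-joint arm with a two-finger parallel gripper is mounted at the origin on the work surface. World frame = base frame: x ahead of the robot, y to its left, z up, the work surface at z = 0. Lengths are in m, angles in rad, forces in N, time in s.
With the tool pointing down it reaches from about 0.4 to 0.85 m from the base axis. Payload 10.4 kg.
Tool frame: the origin (TCP) lies between the finger pads; the fingertips stand 25 mm ahead of it and the grasp point (between the pads) lies 6 mm ahead of it; x points along the fingers, y is the direction in which the jaws open and shut, and the axes are right-handed (so a half turn about x gives the same grasp; the last joint's range is limited). The gripper opens to 87 mm and grips with 3 to 60 N. Pads are 19 mm wide; open, the fingers measure 117 mm over their backs; the gripper's body (75 mm by 190 mm) begins 51 mm behind the grasp point.
Start: joints at [-1.268, 0.332, -0.065, 1.46, 0.022, 1.35, -0.088], TCP at [0.2, 0.592, 0.208] pointing down, gripper open.
Joint ranges: [-2.6, 2.6], [-0.5, 2.12], [-1.47, 1.34], [0.16, 2.42], [-1.27, 4.41], [0.06, 2.06], [-2.6, 2.6]. Speed limits (rad/s): [2.22, 2.22, 2.79, 2.79, 3.14, 3.14, 3.14].

### API

Orientations are given as a unit quaternion [x, y, z, w].
In Python, from bench import r gives the robot as it stands.
- The arm moves only by the shell command python3 -m pendant 'ROWS' [FORCE]. ROWS is JSON, a list of rows, each an object with "translation": the shift along the world's x, y, z in cm, a list of three; "angular": the turn, a rotation vector about the world's x, y, z in degrees, a list of three; "hand": the opening, from -1 (shut) to 1 (fully open). In form: [{"translation": [dx, dy, dz], "angular": [wx, wy, wz], "hand": hand}, ...]. A call has 1 to 20 rows; each row shifts and turns the commanded pose from where the row before left it; what a row does not reach is not made up. A row lasts 1/10 s, in which the tool goes at most 50 mm and 8.59 degrees, less where a joint would pass 70% of its speed; a pose out of reach is approached as far as the arm can. A call is refused whole if a number of a shift passes 5 or a number of a turn 8.59, either way. A call with a gripper value outside its range is refused whole. The fingers move at their own pace and stop on an object; FORCE is the grip in N (left out, the last holds). Time passes only in rows, so rows that do not move let the fingers close. It gives the time, the measured TCP pose, the force and the opening at its end, in the units of the state.
- r.read_state(): the state, without advancing time (a new reading comes with each control period).
- r.camera(name): name is "scene" or "top" or "wrist"; returns the picture (384x512x3 uint8, red, green, blue); there is no depth.
- r.camera_info(name): a dict with "fx", "fy", "cx", "cy" (pixels), "distortion" ([k1, k2, p1, p2, k3] as OpenCV has them; the pictures are not rectified), "rvec" (rotation vector, rad) and "tvec" (3), from world to camera coordinates, as OpenCV has them; the wrist camera has in their place "mount" (4x4, takes a point from camera to tool coordinates, whose origin is the TCP and whose axes are the tool frame's). Camera axes: x right, y down, z forward; pixel columns grow to the right and rows downward; lengths in m; the calibration is good to about 2 mm. A picture is of the moment at which its call begins: read the wrist's pose just before it. camera_info takes no time and is no camera call.
- r.close_job(): hands the job in, once; it reports no verdict.
Trained networks look in the newest picture that a camera, given by its name, has taken for a name from the list of things; names that differ only in an ending like _2 or _b are one class to them, and where a whole thing is asked for, a point or a joint stands for the part that bears it (a point fixed in the world has none). Each returns a list of dicts, best first, with "confidence" (0 to 1); they miss things now and then, are a little off and sometimes report something else, mostly with a low value. They report only what shows in the picture. A call takes as long as a camera call.
- r.find_in(camera, name): "point" ([row, column] in pixels, amid what is visible of it).
- r.mark_of(camera, name): "point" ([row, column] in pixels: a listed point, or the origin of a listed thing).
The state is a dict: "time": time; "joint_positions": joint angles; "joint_vel": joint speeds; "joint_torque": joint torques, N m; "ee_pos": TCP position; "eef_rot": TCP orientation; "ft_force": force on the tool from outside, world axes, zero at the start; "torque": the same for the moment, N m; "width": finger opening in m.
Only numpy, scipy, OpenCV 4.12 (cv2) and the standard library are available. Lean on these libraries where they do the work, as an engineer would, in place of code of your own. Each camera call takes 0.05 s, during which the arm holds its last target.

## Working session

There is one attempt and no reset: what is moved stays moved. The work goes in short steps, Python scripts to look and compute and a shell command to move; the robot and the scene stay as the last step left them, time stands still between calls to the robot, and variables do not carry over. Pictures are saved under pics/ and viewed, and the job is handed in when it is done.

```bash
mkdir -p pics; ls; python3 - <<'E'
from bench import r
import cv2,numpy as np
s=r.read_state();print({k:np.round(v,3).tolist() for k,v in s.items()})
for c in ["scene","top"]:
    im=r.camera(c);cv2.imwrite(f"pics/{c}0.png",im[:,:,::-1])
    print(c,{k:np.round(v,3).tolist() for k,v in r.camera_info(c).items()})
    for n in ["leg","target_hole","foot_face","lever_pin","lever_tip","spray_can","tape_roll","sanding_block"]:
        print(n,[(np.round(d["point"],1).tolist(),round(d["confidence"],2)) for d in r.mark_of(c,n)[:2]])
print(r.read_state()["time"])
E
```

```text
pics
{'time': 0.0, 'joint_positions': [-1.268, 0.333, -0.065, 1.461, 0.022, 1.35, -0.088], 'joint_vel': [0.001, 0.0, -0.001, -0.002, 0.001, 0.002, 0.002], 'joint_torque': [-0.0, -62.328, 0.024, -38.987, -0.061, 0.04, 0.0], 'ee_pos': [0.2, 0.592, 0.208], 'eef_rot': [0.114, 0.698, -0.115, 0.698], 'ft_force': [0.129, -0.111, 0.012], 'torque': [-0.004, 0.022, 0.022], 'width': 0.087}
scene {'fx': 474.854, 'fy': 474.854, 'cx': 256.157, 'cy': 196.89, 'distortion': [-0.159, 0.0, 0.0, 0.0, 0.0], 'rvec': [2.039, 1.312, -0.526], 'tvec': [-0.208, -0.274, 1.132]}
leg [([227.3, 272.6], 0.67)]
target_hole []
foot_face [([189.5, 361.9], 0.88)]
lever_pin [([224.1, 269.6], 0.75)]
lever_tip [([277.1, 263.9], 0.94)]
spray_can []
tape_roll [([185.6, 296.3], 0.64)]
sanding_block [([258.5, 341.7], 0.86)]
top {'fx': 392.444, 'fy': 392.444, 'cx': 261.611, 'cy': 187.899, 'distortion': [-0.095, 0.0, 0.0, 0.0, 0.0], 'rvec': [2.179, -2.198, 0.035], 'tvec': [0.013, 0.53, 0.811]}
leg [([193.4, 256.6], 0.66)]
target_hole [([203.7, 314.7], 0.58)]
foot_face [([180.9, 178.9], 0.97)]
lever_pin [([179.0, 270.0], 0.86)]
lever_tip [([136.3, 291.3], 0.81)]
spray_can [([255.2, 284.9], 0.74)]
tape_roll [([233.8, 210.9], 0.72)]
sanding_block [([143.4, 224.0], 0.72)]
0.9
```

View pics/scene0.png

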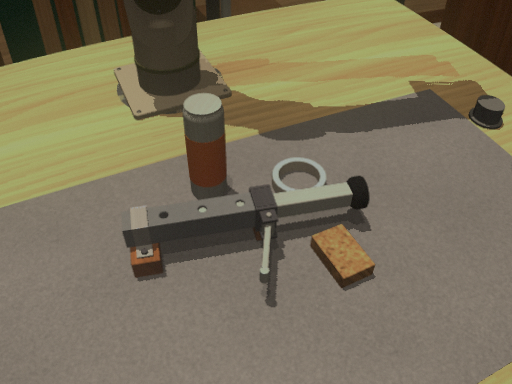

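View pics/top0.png

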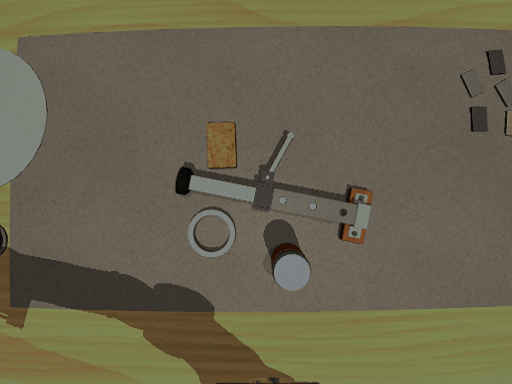

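```bash
cat > h.py <<'E'
import numpy as np,cv2
from bench import r
def back(c,p,z):
    i=r.camera_info(c);K=np.array([[i["fx"],0,i["cx"]],[0,i["fy"],i["cy"]],[0,0,1]]);d=np.array(i["distortion"])
    R=cv2.Rodrigues(np.array(i["rvec"]))[0];t=np.array(i["tvec"])
    u=cv2.undistortPoints(np.array([[[p[1],p[0]]]],float),K,d)[0,0]
    o=-R.T@t;v=R.T@np.array([u[0],u[1],1]);return o+v*(z-o[2])/v[2]
def proj(c,P):
    i=r.camera_info(c);K=np.array([[i["fx"],0,i["cx"]],[0,i["fy"],i["cy"]],[0,0,1]])
    q=cv2.projectPoints(np.array(P,float).reshape(-1,3),np.array(i["rvec"]),np.array(i["tvec"]),K,np.array(i["distortion"]))[0][:,0]
    return q[:,::-1]
E
python3 - <<'E'
from h import *
for c,n,p,z in [("scene","foot",(189.5,361.9),.055),("scene","pin",(224.1,269.6),.055),("scene","tip",(277.1,263.9),.055),("scene","block",(258.5,341.7),0),("scene","tape",(185.6,296.3),0),
("top","leg",(193.4,256.6),0),("top","hole",(203.7,314.7),.075),("top","foot",(180.9,178.9),.055),("top","pin",(179,270),.055),("top","tip",(136.3,291.3),.055),("top","can",(255.2,284.9),0),("top","tape",(233.8,210.9),0),("top","block",(143.4,224),0)]:
    print(c,n,back(c,p,z).round(4))
E
```

```text
scene foot [0.5424 0.1765 0.055 ]
scene pin [ 0.5483 -0.0013  0.055 ]
scene tip [ 0.6357 -0.0527  0.055 ]
scene block [0.6208 0.0961 0.    ]
scene tape [0.4394 0.1092 0.    ]
top leg [0.519  0.0193 0.    ]
top hole [ 0.4954 -0.0954  0.075 ]
top foot [0.5436 0.1737 0.055 ]
top pin [ 0.5456 -0.0093  0.055 ]
top tip [ 0.6311 -0.0529  0.055 ]
top can [ 0.3874 -0.0397  0.    ]
top tape [0.4337 0.1174 0.    ]
top block [0.6273 0.0886 0.    ]
```

```bash
python3 - <<'E'
from h import *
from scipy.spatial.transform import Rotation as R
s=r.read_state();M=R.from_quat(s["eef_rot"]).as_matrix();print(M.round(3))
# fit leg from holes/points by 2D rigid fit (top+scene avg)
L=np.array([[0,0],[0,-.115],[.038,-.018]]);W=np.array([[.519,.0193],[.4954,-.0954],[.547,-.006]])
a,b=L-L.mean(0),W-W.mean(0);th=np.arctan2((a[:,0]*b[:,1]-a[:,1]*b[:,0]).sum(),(a*b).sum())
Rm=np.array([[np.cos(th),-np.sin(th)],[np.sin(th),np.cos(th)]]);o=W.mean(0)-Rm@L.mean(0)
print(np.degrees(th),o,Rm,"foot in leg",Rm.T@(np.array([.543,.175])-o),"tip",Rm.T@(np.array([.633,-.053])-o))
print("hole proj err",proj("top",[*(o+Rm@[0,-.115]),.075]),[proj("top",[*(o+Rm@[0,y]),.075]).round(1).tolist() for y in (-.055,-.175)])
for d in (.05,.02):print((np.r_[np.array([.543,.175])+Rm@[0,d],.06]-s["ee_pos"])*100)
E
```

```text
[[ 0.     0.32   0.947]
 [ 0.     0.947 -0.32 ]
 [-1.     0.     0.   ]]
-10.680101181863568 [0.51623551 0.01854614] [[ 0.98267722  0.18532534]
 [-0.18532534  0.98267722]] foot in leg [-0.00269401  0.15870378] tip [ 0.12800112 -0.04866735]
hole proj err [[203.96784449 314.24405307]] [[[198.5, 283.7]], [[209.4, 344.7]]]
[ 35.22188337 -36.80257066 -14.83793593]
[ 34.66590734 -39.75060232 -14.83793593]
```

```bash
python3 -m pendant '[{"translation":[3.2,-3.2,-0.5],"angular":[0,0,1],"hand":-1},{"translation":[3.2,-3.2,-0.5],"angular":[0,0,1],"hand":-1},{"translation":[3.2,-3.2,-0.5],"angular":[0,0,1],"hand":-1},{"translation":[3.2,-3.2,-0.5],"angular":[0,0,1],"hand":-1},{"translation":[3.2,-3.2,-0.5],"angular":[0,0,1],"hand":-1},{"translation":[3.2,-3.2,-0.5],"angular":[0,0,1],"hand":-1},{"translation":[3.2,-3.2,-0.5],"angular":[0,0,1],"hand":-1},{"translation":[3.2,-3.2,-0.5],"angular":[0,0,1],"hand":-1},{"translation":[3.2,-3.2,-0.5],"angular":[0,0,0],"hand":-1},{"translation":[3.2,-3.2,-0.5],"angular":[0,0,0],"hand":-1},{"translation":[3.2,-3.2,-0.5],"angular":[0,0,0],"hand":-1},{"translation":[0,0,0],"angular":[0,0,0],"hand":-1}]'
```

```text
time: 2.1
ee_pos: [0.556, 0.2329, 0.1527]
eef_rot: [0.068, 0.703, -0.07, 0.704]
ft_force: [-0.5, -0.6, 1.3]
width: 0.0024
```

```bash
python3 -m pendant '[{"translation":[0,0,-3],"angular":[0,0,0],"hand":-1},{"translation":[0,0,-3],"angular":[0,0,0],"hand":-1},{"translation":[-0.1,0,-3],"angular":[0,0,0],"hand":-1},{"translation":[-0.2,-1,-0.3],"angular":[0,0,0],"hand":-1},{"translation":[0,0,0],"angular":[0,0,0],"hand":-1}]'
python3 - <<'E'
from h import *
for c in ["scene","wrist"]:
    im=r.camera(c);cv2.imwrite(f"pics/{c}1.png",im[:,:,::-1])
s=r.read_state();print(s["time"],s["ee_pos"],s["ft_force"])
r.camera("scene");print(r.mark_of("scene","foot_face"))
E
```

```text
time: 2.6
ee_pos: [0.5488, 0.2282, 0.0605]
eef_rot: [0.066, 0.704, -0.067, 0.704]
ft_force: [-0.1, -0.0, 0.6]
width: 0.0005
2.7 [0.55011139 0.23009145 0.06228525] [ 0.14288542 -0.2747316   0.09146058]
[{'point': [190.7, 362.0], 'confidence': 0.77}]
```

View pics/scene1.png

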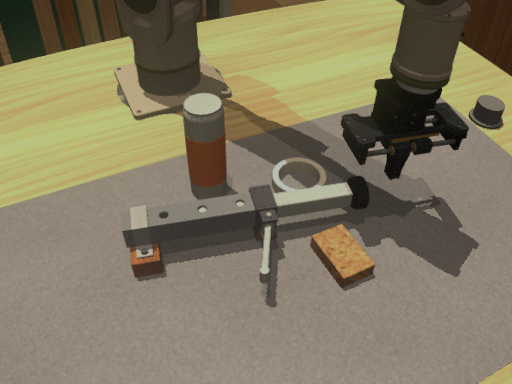

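View pics/wrist1.png

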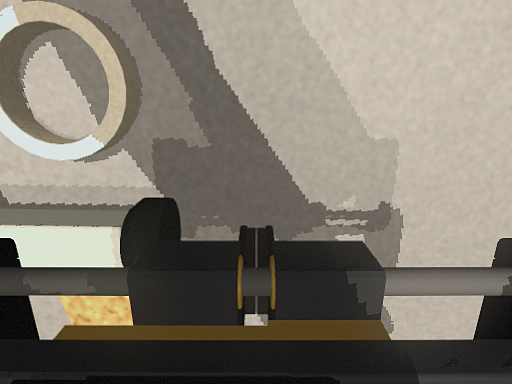

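```bash
python3 -m pendant '[{"translation":[-0.1,-1.1,0],"angular":[0,0,0],"hand":-1},{"translation":[-0.2,-1.1,0],"angular":[0,0,0],"hand":-1},{"translation":[-0.1,-0.8,0],"angular":[0,0,0],"hand":-1},{"translation":[0,0,0],"angular":[0,0,0],"hand":-1}]'
python3 - <<'E'
from h import *
im=r.camera("wrist");cv2.imwrite(f"pics/w2.png",im[:,:,::-1])
s=r.read_state();print(s["time"],s["ee_pos"],s["ft_force"])
E
```

```text
time: 3.2
ee_pos: [0.5452, 0.198, 0.0606]
eef_rot: [0.066, 0.704, -0.067, 0.704]
ft_force: [0.3, -0.3, 0.3]
width: 0.0
3.25 [0.54515083 0.19913055 0.06055848] [0.38673901 0.4899616  0.29644235]
```

View pics/w2.png

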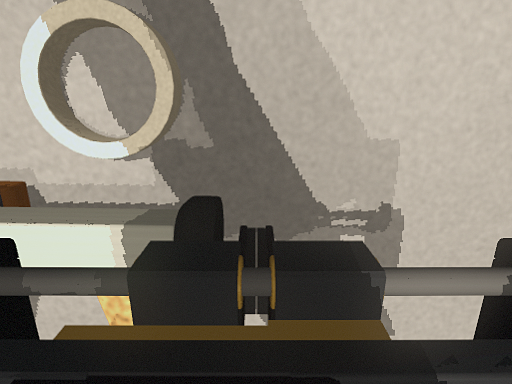

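```bash
python3 -m pendant '[{"translation":[-0.05,-0.25,0],"angular":[0,0,0],"hand":-1},{"translation":[-0.05,-0.25,0],"angular":[0,0,0],"hand":-1},{"translation":[-0.05,-0.25,0],"angular":[0,0,0],"hand":-1},{"translation":[-0.05,-0.25,0],"angular":[0,0,0],"hand":-1}]'
python3 -m pendant '[{"translation":[-0.05,-0.25,0],"angular":[0,0,0],"hand":-1},{"translation":[-0.05,-0.25,0],"angular":[0,0,0],"hand":-1}]'
python3 -m pendant '[{"translation":[-0.05,-0.25,0],"angular":[0,0,0],"hand":-1},{"translation":[-0.05,-0.25,0],"angular":[0,0,0],"hand":-1}]'
python3 - <<'E'
from h import *
im=r.camera("wrist");cv2.imwrite(f"pics/w3.png",im[:,:,::-1])
s=r.read_state();print(s["time"],s["ee_pos"],s["ft_force"])
E
```

```text
time: 3.65
ee_pos: [0.5429, 0.19, 0.0603]
eef_rot: [0.066, 0.704, -0.066, 0.704]
ft_force: [-0.2, -0.3, 0.2]
width: 0.0006
time: 3.85
ee_pos: [0.542, 0.1849, 0.0604]
eef_rot: [0.066, 0.704, -0.066, 0.704]
ft_force: [0.1, -0.0, 0.0]
width: 0.0
time: 4.05
ee_pos: [0.5412, 0.1814, 0.0605]
eef_rot: [0.066, 0.704, -0.065, 0.704]
ft_force: [2.3, 5.7, -3.3]
width: 0.0002
4.1 [0.54109701 0.1807533  0.0604906 ] [ 0.54090519  1.71245902 -0.83132513]
```

View pics/w3.png

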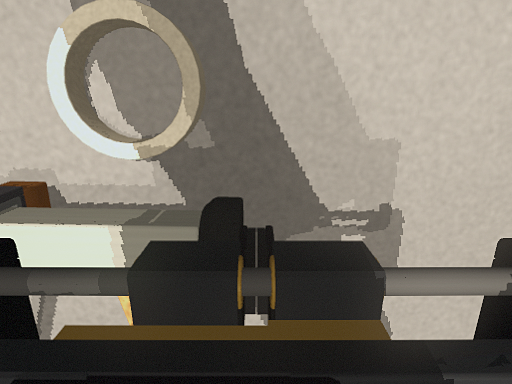

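```bash
python3 -m pendant '[{"translation":[-0.05,-0.25,0],"angular":[0,0,0],"hand":-1},{"translation":[-0.05,-0.25,0],"angular":[0,0,0],"hand":-1},{"translation":[-0.05,-0.25,0],"angular":[0,0,0],"hand":-1},{"translation":[-0.05,-0.25,0],"angular":[0,0,0],"hand":-1}]'
python3 -m pendant '[{"translation":[-0.05,-0.2,0],"angular":[0,0,0],"hand":-1},{"translation":[-0.05,-0.2,0],"angular":[0,0,0],"hand":-1}]'
python3 -m pendant '[{"translation":[0,-0.2,0],"angular":[0,0,0],"hand":-1},{"translation":[-0.05,-0.2,0],"angular":[0,0,0],"hand":-1}]'
python3 - <<'E'
from h import *
im=r.camera("scene");cv2.imwrite(f"pics/s4.png",cv2.resize(im[130:300,100:400,::-1],None,fx=2.5,fy=2.5))
s=r.read_state();print(s["time"],s["ee_pos"],s["ft_force"])
E
```

```text
time: 4.5
ee_pos: [0.5391, 0.1712, 0.0605]
eef_rot: [0.066, 0.704, -0.065, 0.704]
ft_force: [1.8, 5.6, -1.7]
width: 0.0002
time: 4.7
ee_pos: [0.5382, 0.1671, 0.0605]
eef_rot: [0.066, 0.704, -0.065, 0.704]
ft_force: [2.3, 4.2, -2.3]
width: 0.0002
time: 4.9
ee_pos: [0.5375, 0.1632, 0.0605]
eef_rot: [0.066, 0.704, -0.065, 0.704]
ft_force: [1.1, 6.1, -1.7]
width: 0.0005
4.95 [0.53738404 0.16270307 0.06045201] [ 0.25283963  2.891088   -0.06329725]
```

View pics/s4.png

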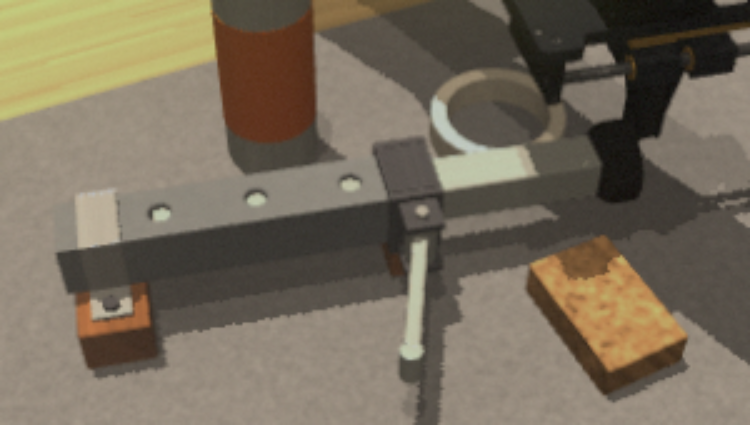

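```bash
for i in 1; do :; done
python3 -m pendant '[{"translation":[0,-0.2,0],"angular":[0,0,0],"hand":-1},{"translation":[-0.05,-0.2,0],"angular":[0,0,0],"hand":-1}]'
python3 -m pendant '[{"translation":[-0.05,-0.2,0],"angular":[0,0,0],"hand":-1},{"translation":[0,-0.2,0],"angular":[0,0,0],"hand":-1}]'
```

```text
time: 5.15
ee_pos: [0.5367, 0.1592, 0.0605]
eef_rot: [0.066, 0.704, -0.065, 0.704]
ft_force: [-0.4, 5.2, -0.3]
width: 0.0008
time: 5.35
ee_pos: [0.536, 0.155, 0.0604]
eef_rot: [0.066, 0.704, -0.065, 0.704]
ft_force: [-1.8, 2.8, 0.3]
width: 0.0003
```

```bash

python3 -m pendant '[{"translation":[-0.05,-0.2,0],"angular":[0,0,0],"hand":-1},{"translation":[0,-0.2,0],"angular":[0,0,0],"hand":-1}]'
python3 - <<'E'
from h import *
im=r.camera("scene");cv2.imwrite(f"pics/s5.png",cv2.resize(im[130:300,100:400,::-1],None,fx=2.5,fy=2.5))
s=r.read_state();print(s["time"],s["ee_pos"],s["ft_force"])
E
```

```text
time: 5.55
ee_pos: [0.536, 0.1494, 0.0603]
eef_rot: [0.066, 0.704, -0.066, 0.704]
ft_force: [-1.2, 3.3, 0.7]
width: 0.0003
5.6 [0.53595023 0.14912222 0.0603256 ] [-0.39722932  0.44769507  0.14178601]
```

View pics/s5.png

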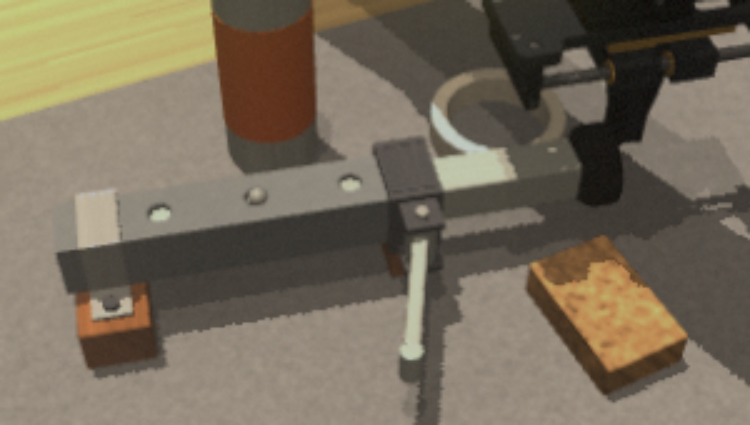

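The middle hole (256,195 in the crop) now shows a dome. I'll check for the firm stop with a small extra push.

```bash

python3 -m pendant '[{"translation":[0,-0.1,0],"angular":[0,0,0],"hand":-1},{"translation":[0,-0.1,0],"angular":[0,0,0],"hand":-1},{"translation":[0,0,0],"angular":[0,0,0],"hand":-1}]'
python3 - <<'E'
from h import *
im=r.camera("top");cv2.imwrite(f"pics/t5.png",cv2.resize(im[100:300,150:400,::-1],None,fx=3,fy=3))
s=r.read_state();print(s["time"],s["ee_pos"],s["ft_force"])
E
```

```text
time: 5.9
ee_pos: [0.5359, 0.1482, 0.0603]
eef_rot: [0.066, 0.704, -0.066, 0.704]
ft_force: [-1.6, 2.9, 0.6]
width: 0.0006
5.95 [0.53594093 0.14819214 0.06035258] [-1.87561329  2.80939045 -0.85995812]
```

View pics/t5.png

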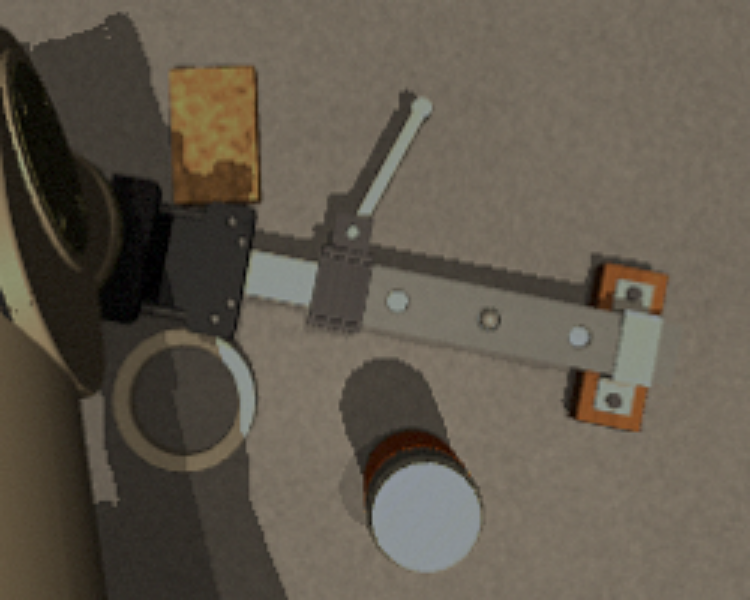

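```bash

python3 -m pendant '[{"translation":[0,-0.1,0],"angular":[0,0,0],"hand":-1},{"translation":[-0.05,-0.1,0],"angular":[0,0,0],"hand":-1},{"translation":[0,0,0],"angular":[0,0,0],"hand":-1}]'
```

```text
time: 6.25
ee_pos: [0.5358, 0.147, 0.0604]
eef_rot: [0.066, 0.704, -0.065, 0.704]
ft_force: [0.3, 5.7, -2.1]
width: 0.0001
```

```bash

python3 -m pendant '[{"translation":[0,-0.1,0],"angular":[0,0,0],"hand":-1},{"translation":[-0.05,-0.1,0],"angular":[0,0,0],"hand":-1},{"translation":[0,0,0],"angular":[0,0,0],"hand":-1}]'
python3 - <<'E'
from h import *
im=r.camera("scene");cv2.imwrite(f"pics/s6.png",cv2.resize(im[180:240,150:300,::-1],None,fx=5,fy=5,interpolation=2))
s=r.read_state();print(s["time"],s["ee_pos"],s["ft_force"])
E
```

```text
time: 6.55
ee_pos: [0.5357, 0.1467, 0.0605]
eef_rot: [0.066, 0.703, -0.064, 0.705]
ft_force: [3.2, 10.8, -5.4]
width: 0.0003
6.6 [0.53566879 0.14672478 0.06053282] [ 3.252277   10.58699237 -5.80070675]
```

View pics/s6.png

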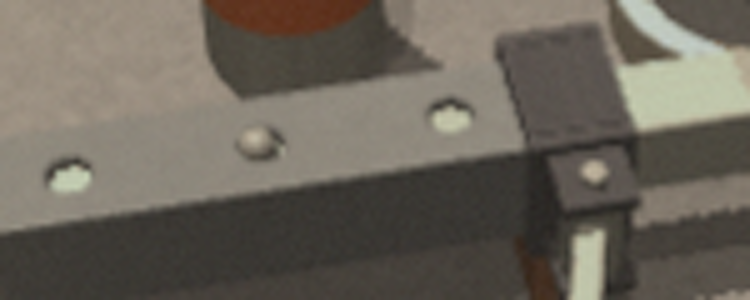

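```bash

python3 -m pendant '[{"translation":[0.3,1.5,0],"angular":[0,0,0],"hand":-1},{"translation":[0.4,2.5,0],"angular":[0,0,0],"hand":-1},{"translation":[0,0,4],"angular":[0,0,0],"hand":-1},{"translation":[0,0,4],"angular":[0,0,0],"hand":-1},{"translation":[1.9,-4,0],"angular":[0,0,0],"hand":-1},{"translation":[1.9,-4,0],"angular":[0,0,0],"hand":-1},{"translation":[1.9,-4,0],"angular":[0,0,0],"hand":-1},{"translation":[1.9,-4,0],"angular":[0,0,0],"hand":-1},{"translation":[1.9,-4,0],"angular":[0,0,0],"hand":-1},{"translation":[0,0,0],"angular":[0,0,0],"hand":-1},{"translation":[0,0,0],"angular":[0,0,0],"hand":-1}]'
python3 - <<'E'
from h import *
im=r.camera("scene");cv2.imwrite(f"pics/s7.png",im[:,:,::-1])
s=r.read_state();print(s["time"],s["ee_pos"],s["ft_force"])
for n in ["lever_tip","lever_pin"]:
    m=r.mark_of("scene",n)
    if m: print(n,m[0],back("scene",m[0]["point"],.055))
o=np.array([.5162,.0185]);th=np.radians(-10.68);R=np.array([[np.cos(th),-np.sin(th)],[np.sin(th),np.cos(th)]])
for a,off in [(1.24,.035),(1.24,.016),(1.1,.016),(.9,.016),(.7,.016),(.5,.016),(.3,.015),(.15,.0145),(0,.014)]:
    u=np.array([np.sin(a),-np.cos(a)]);n=np.array([np.cos(a),np.sin(a)])
    print(a,(o+R@(np.array([.038,-.018])+.08*u+off*n)).round(4))
E
```

```text
time: 7.7
ee_pos: [0.6372, -0.0175, 0.1401]
eef_rot: [0.066, 0.704, -0.067, 0.704]
ft_force: [-0.2, 0.6, 0.8]
width: 0.0002
7.75 [ 0.63698397 -0.01559774  0.14005245] [ 0.4760419  -0.44027205  0.60082418]
lever_tip {'point': [277.4, 262.4], 'confidence': 0.59} [ 0.63533442 -0.05487877  0.055     ]
lever_pin {'point': [227.1, 268.6], 'confidence': 0.7} [ 0.55332141 -0.00542864  0.055     ]
1.24 [ 0.637  -0.0154]
1.24 [ 0.6277 -0.0319]
1.1 [ 0.6233 -0.0424]
0.9 [ 0.6147 -0.0562]
0.7 [ 0.6034 -0.068 ]
0.5 [ 0.5901 -0.0774]
0.3 [ 0.5742 -0.084 ]
0.15 [ 0.5618 -0.0867]
0 [ 0.5491 -0.0874]
```

View pics/s7.png

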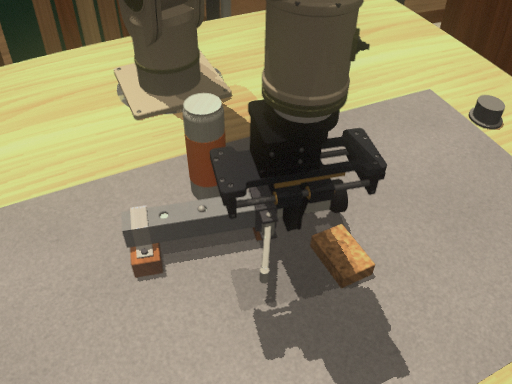

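```bash

python3 -m pendant '[{"translation":[0,0,-2.5],"angular":[0,0,0],"hand":-1},{"translation":[0,0,-2.5],"angular":[0,0,0],"hand":-1},{"translation":[0,0,-2.5],"angular":[0,0,0],"hand":-1},{"translation":[0,0,0],"angular":[0,0,0],"hand":-1}]'
python3 -m pendant '[{"translation":[-0.5,-0.8,0],"angular":[0,0,0],"hand":-1},{"translation":[-0.5,-0.9,0],"angular":[0,0,0],"hand":-1},{"translation":[-0.4,-1,0],"angular":[0,0,0],"hand":-1},{"translation":[0,0,0],"angular":[0,0,0],"hand":-1}]'
python3 - <<'E'
from h import *
im=r.camera("scene");cv2.imwrite(f"pics/s8.png",im[100:330,100:400,::-1].repeat(2,0).repeat(2,1))
E
```

```text
time: 8.25
ee_pos: [0.6345, -0.0142, 0.0621]
eef_rot: [0.065, 0.706, -0.065, 0.702]
ft_force: [-1.5, 0.6, 0.9]
width: 0.0001
time: 8.65
ee_pos: [0.6229, -0.0458, 0.0666]
eef_rot: [0.067, 0.703, -0.067, 0.704]
ft_force: [0.8, 0.3, 0.3]
width: 0.0004
```

View pics/s8.png

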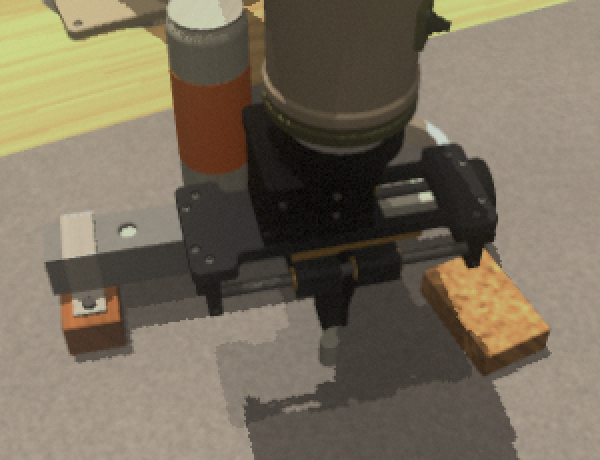

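```bash

python3 -m pendant '[{"translation":[-0.4,-0.5,0],"angular":[0,0,0],"hand":-1},{"translation":[-0.4,-0.5,0],"angular":[0,0,0],"hand":-1},{"translation":[-0.55,-0.6,0],"angular":[0,0,0],"hand":-1},{"translation":[-0.55,-0.6,0],"angular":[0,0,0],"hand":-1}]'
python3 -m pendant '[{"translation":[-0.65,-0.5,0],"angular":[0,0,0],"hand":-1},{"translation":[-0.65,-0.5,0],"angular":[0,0,0],"hand":-1}]'
python3 - <<'E'
from h import *
im=r.camera("scene");cv2.imwrite(f"pics/s9.png",im[100:330,100:400,::-1].repeat(2,0).repeat(2,1))
im=r.camera("top");cv2.imwrite(f"pics/t9.png",im[100:300,150:400,::-1].repeat(2,0).repeat(2,1))
E
```

```text
time: 9.1
ee_pos: [0.6034, -0.0654, 0.0653]
eef_rot: [0.066, 0.704, -0.066, 0.704]
ft_force: [-0.1, 0.2, 0.5]
width: 0.0005
time: 9.3
ee_pos: [0.5904, -0.0754, 0.0653]
eef_rot: [0.066, 0.704, -0.066, 0.704]
ft_force: [0.4, -0.4, -0.1]
width: 0.0002
```

View pics/s9.png

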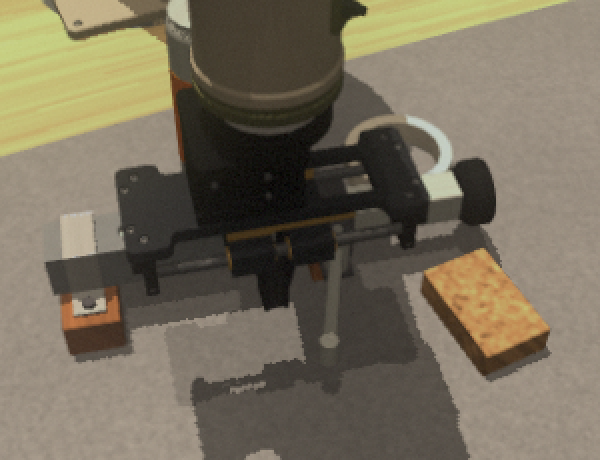

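View pics/t9.png

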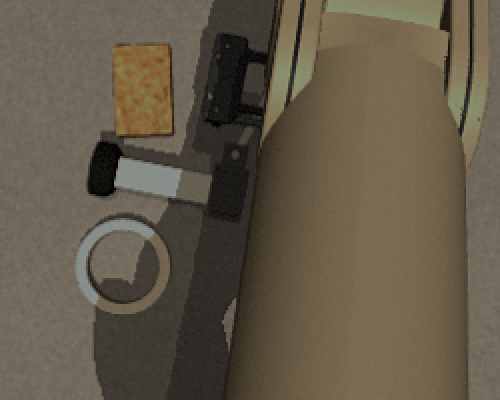

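```bash
python3 - <<'E'
from h import *
r.camera("scene")
for n in ["lever_tip","lever_pin"]:
    m=r.mark_of("scene",n)
    for q in m[:2]: print(n,q,back("scene",q["point"],.055))
s=r.read_state();print(s["time"],s["ee_pos"],s["ft_force"])
p=s["ee_pos"];print("TCP,tip px",proj("scene",[p,[p[0],p[1],p[2]-.025]]))
print("s8 finger tip", proj("scene",[[.6229,-.0458,.0416]]))
print("lever tip pred", proj("scene",[[.633,-.053,.055],[.633,-.053,.067],[.633,-.053,.043]]))
E
```

```text
lever_tip {'point': [277.2, 264.9], 'confidence': 0.7} [ 0.63648739 -0.05148837  0.055     ]
lever_pin {'point': [226.0, 267.3], 'confidence': 0.89} [ 0.55043581 -0.00628826  0.055     ]
9.55 [ 0.59119791 -0.07446782  0.06544581] [-0.49137609  0.32317471 -0.42541886]
TCP,tip px [[254.95207826 237.35444324]
 [265.26961575 237.63004941]]
s8 finger tip [[274.23698882 264.17180053]]
lever tip pred [[275.72845038 262.891811  ]
 [270.77108357 263.09056344]
 [280.5541148  262.69799256]]
```

```bash
python3 - <<'E'
from h import *
im=r.camera("scene");c=im[200:290,190:310,::-1].astype(float)/255
cv2.imwrite("pics/s10.png",cv2.resize((c**.5*255).astype(np.uint8),None,fx=6,fy=6,interpolation=2))
im=r.camera("wrist");cv2.imwrite("pics/w10.png",((im[:,:,::-1]/255.)**.6*255).astype(np.uint8))
i=r.camera_info("wrist");print(np.round(i["mount"],4),i["fx"],i["cx"],i["cy"])
M=np.linalg.inv(np.array(i["mount"]))
for x in (.025,0.,-.02):
  q=M@[x,0,0,1];print(x,i["cx"]+i["fx"]*q[0]/q[2],i["cy"]+i["fy"]*q[1]/q[2])
E
```

```text
[[ 0.000e+00 -2.897e-01  9.571e-01 -1.751e-01]
 [ 1.000e+00 -2.000e-04 -1.000e-04  3.000e-04]
 [ 2.000e-04  9.571e-01  2.897e-01 -7.990e-02]
 [ 0.000e+00  0.000e+00  0.000e+00  1.000e+00]] 309.93664686784666 255.9633262735201 191.78690041053633
0.025 255.54396383628637 218.48558092922838
0.0 255.49045127563616 233.60690414451898
-0.02 255.43689386040725 248.7409021519279
```

View pics/s10.png

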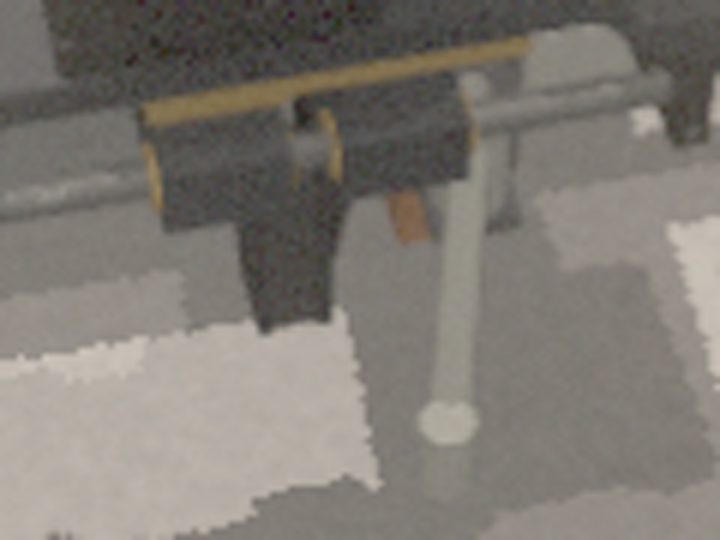

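View pics/w10.png

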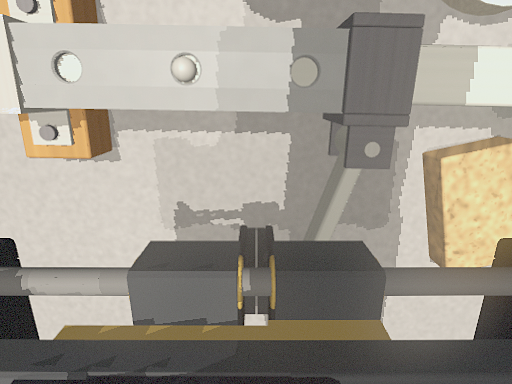

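```bash

python3 -m pendant '[{"translation":[0,0,3],"angular":[0,0,0],"hand":-1},{"translation":[1.6,2,0],"angular":[0,0,0],"hand":-1},{"translation":[1.6,2,0],"angular":[0,0,0],"hand":-1},{"translation":[1.6,2,0],"angular":[0,0,0],"hand":-1},{"translation":[0,0,-2],"angular":[0,0,0],"hand":-1},{"translation":[0,0,-1.5],"angular":[0,0,0],"hand":-1},{"translation":[0,0,-1],"angular":[0,0,0],"hand":-1},{"translation":[0,0,0],"angular":[0,0,0],"hand":-1}]'
python3 - <<'E'
from h import *
im=r.camera("scene");c=im[160:300,190:370,::-1].astype(float)/255
cv2.imwrite("pics/s11.png",cv2.resize((c**.5*255).astype(np.uint8),None,fx=4,fy=4,interpolation=2))
s=r.read_state();p=s["ee_pos"];print(s["time"],p,s["ft_force"])
print(proj("scene",[p,[p[0],p[1],p[2]-.025]]))
E
```

```text
time: 10.45
ee_pos: [0.6376, -0.0156, 0.0486]
eef_rot: [0.066, 0.705, -0.066, 0.703]
ft_force: [-0.1, -0.7, -0.7]
width: 0.0006
10.5 [ 0.63835109 -0.01554196  0.04976926] [-0.76621569 -0.93956646 -0.14808311]
[[271.83043919 287.70356148]
 [281.68327667 286.66072319]]
```

View pics/s11.png

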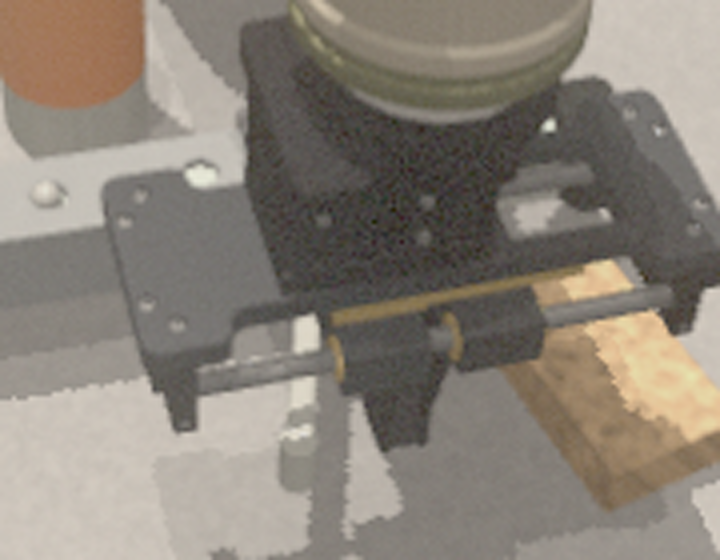

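```bash

python3 -m pendant '[{"translation":[-0.5,-0.8,0.5],"angular":[0,0,0],"hand":-1},{"translation":[-0.5,-0.8,0],"angular":[0,0,0],"hand":-1},{"translation":[-0.4,-1.0,0],"angular":[0,0,0],"hand":-1},{"translation":[-0.4,-0.5,0],"angular":[0,0,0],"hand":-1}]'
python3 - <<'E'
from h import *
im=r.camera("scene");c=im[160:300,190:370,::-1].astype(float)/255
cv2.imwrite("pics/s12.png",cv2.resize((c**.5*255).astype(np.uint8),None,fx=4,fy=4,interpolation=2))
s=r.read_state();p=s["ee_pos"];print(s["time"],p,s["ft_force"])
E
```

```text
time: 10.9
ee_pos: [0.6206, -0.048, 0.0559]
eef_rot: [0.066, 0.704, -0.066, 0.704]
ft_force: [0.1, 0.1, 0.2]
width: 0.0006
10.95 [ 0.62003206 -0.04855926  0.0557192 ] [ 0.26675394 -0.95379673 -0.11258663]
```

View pics/s12.png

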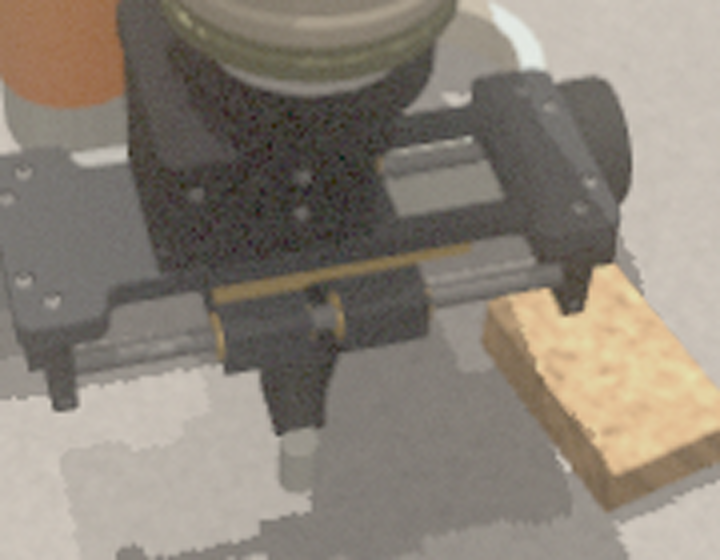

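```bash
python3 - <<'E'
from h import *
for z in (.03,.045,.055,.065,.075): print(z,proj("scene",[[.6200,-.0486,z],[.63,-.0486,z]]).round(1).tolist())
print("lever top along",[proj("scene",[.5502+ (.633-.5502)*f,-.0062+(-.053+.0062)*f,.067]).round(1).tolist() for f in (.5,.7,.84,1)])
E
python3 -m pendant '[{"translation":[0,0,2.5],"angular":[0,0,0],"hand":-1},{"translation":[0.8,1.6,0],"angular":[0,0,0],"hand":-1},{"translation":[0.8,1.7,0],"angular":[0,0,0],"hand":-1},{"translation":[0,0,-2],"angular":[0,0,0],"hand":-1},{"translation":[0,0,-1.5],"angular":[0,0,0],"hand":-1},{"translation":[0,0,-0.5],"angular":[0,0,0],"hand":-1},{"translation":[0,0,0],"angular":[0,0,0],"hand":-1}]'
python3 - <<'E'
from h import *
im=r.camera("scene");c=im[160:300,190:370,::-1].astype(float)/255
cv2.imwrite("pics/s13.png",cv2.resize((c**.5*255).astype(np.uint8),None,fx=4,fy=4,interpolation=2))
s=r.read_state();p=s["ee_pos"];print(s["time"],p,s["ft_force"])
E
```

```text
0.03 [[278.0, 261.4], [283.1, 264.3]]
0.045 [[272.0, 261.6], [277.2, 264.6]]
0.055 [[268.0, 261.8], [273.1, 264.8]]
0.065 [[263.8, 261.9], [269.0, 265.0]]
0.075 [[259.6, 262.1], [264.8, 265.1]]
lever top along [[[244.6, 265.4]], [[254.8, 264.5]], [[262.1, 263.9]], [[270.8, 263.1]]]
time: 11.65
ee_pos: [0.6361, -0.0129, 0.039]
eef_rot: [0.066, 0.705, -0.066, 0.703]
ft_force: [-0.4, 0.3, -0.1]
width: 0.0005
11.7 [ 0.63672749 -0.01307624  0.03993277] [-0.06727137  0.08189717 -0.02485856]
```

View pics/s13.png

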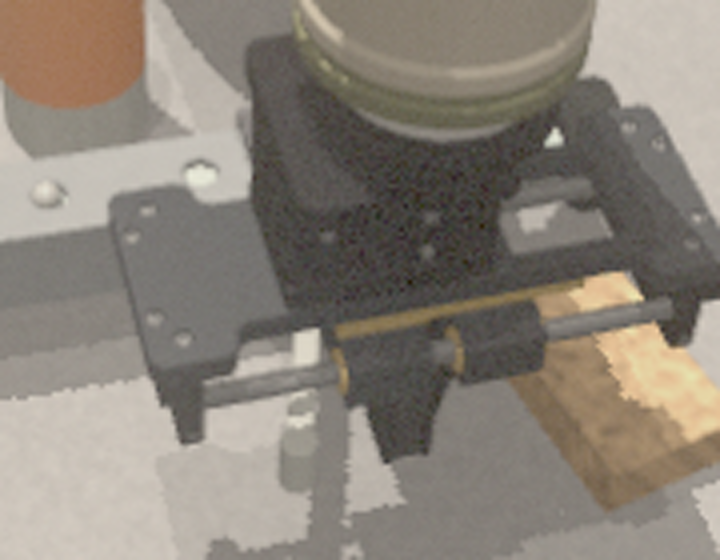

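```bash
python3 - <<'E'
from h import *
o=np.array([.5162,.0185]);th=np.radians(-10.68);R=np.array([[np.cos(th),-np.sin(th)],[np.sin(th),np.cos(th)]])
prev=r.read_state()["ee_pos"][:2]
for a,off in [(1.24,.035),(1.24,.016),(1.1,.014),(.9,.014),(.7,.014),(.5,.014),(.3,.014),(.15,.013),(0,.013),(0,.010)]:
    u=np.array([np.sin(a),-np.cos(a)]);n=np.array([np.cos(a),np.sin(a)])
    p=o+R@(np.array([.038,-.018])+.06*u+off*n);print(a,p.round(4),((p-prev)*100).round(2));prev=p
E
```

```text
1.24 [ 0.6197 -0.0055] [-1.71  0.76]
1.24 [ 0.6103 -0.022 ] [-0.94 -1.65]
1.1 [ 0.6063 -0.0318] [-0.4  -0.98]
0.9 [ 0.6001 -0.0424] [-0.62 -1.06]
0.7 [ 0.5919 -0.0516] [-0.82 -0.92]
0.5 [ 0.582 -0.059] [-0.98 -0.74]
0.3 [ 0.5709 -0.0643] [-1.11 -0.53]
0.15 [ 0.561  -0.0667] [-0.99 -0.24]
0 [ 0.5519 -0.0676] [-0.92 -0.09]
0 [ 0.5489 -0.067 ] [-0.29  0.06]
```

```bash

python3 -m pendant '[{"translation":[-0.8,0.4,0],"angular":[0,0,0],"hand":-1},{"translation":[-0.9,0.4,-0.6],"angular":[0,0,0],"hand":-1},{"translation":[0,0,0],"angular":[0,0,0],"hand":-1},{"translation":[-0.5,-0.8,0],"angular":[0,0,0],"hand":-1},{"translation":[-0.4,-0.8,0],"angular":[0,0,0],"hand":-1},{"translation":[-0.4,-1.0,0],"angular":[0,0,0],"hand":-1}]'
python3 -m pendant '[{"translation":[-0.3,-0.5,0],"angular":[0,0,0],"hand":-1},{"translation":[-0.3,-0.5,0],"angular":[0,0,0],"hand":-1}]'
python3 - <<'E'
from h import *
im=r.camera("scene");c=im[160:300,190:370,::-1].astype(float)/255
cv2.imwrite("pics/s14.png",cv2.resize((c**.5*255).astype(np.uint8),None,fx=4,fy=4,interpolation=2))
s=r.read_state();p=s["ee_pos"];print(s["time"],p,s["ft_force"])
E
```

```text
time: 12.3
ee_pos: [0.6069, -0.0309, 0.0346]
eef_rot: [0.066, 0.704, -0.065, 0.704]
ft_force: [-0.2, 4.3, -0.4]
width: 0.0006
time: 12.5
ee_pos: [0.601, -0.0414, 0.0345]
eef_rot: [0.066, 0.704, -0.066, 0.704]
ft_force: [1.3, 3.8, -0.3]
width: 0.0007
12.55 [ 0.60060002 -0.04241082  0.03454004] [ 1.00201473  0.95182137 -0.71141768]
```

View pics/s14.png

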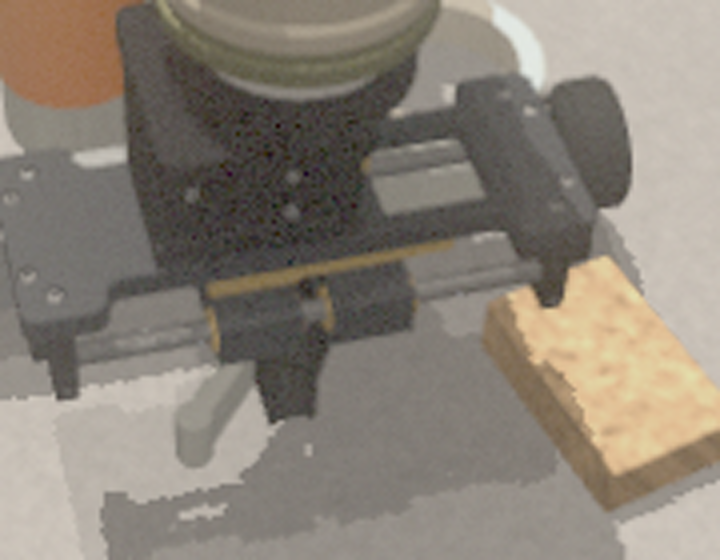

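The lever is moving: its tip is now at about (195,415) in the crop. I'll carry on with the sweep.

```bash

python3 -m pendant '[{"translation":[-0.4,-0.5,0],"angular":[0,0,0],"hand":-1},{"translation":[-0.4,-0.4,0],"angular":[0,0,0],"hand":-1},{"translation":[-0.5,-0.4,0],"angular":[0,0,0],"hand":-1},{"translation":[-0.5,-0.3,0],"angular":[0,0,0],"hand":-1},{"translation":[-0.5,-0.3,0],"angular":[0,0,0],"hand":-1},{"translation":[-0.6,-0.2,0],"angular":[0,0,0],"hand":-1}]'
python3 -m pendant '[{"translation":[-0.5,-0.1,0],"angular":[0,0,0],"hand":-1},{"translation":[-0.4,-0.1,0],"angular":[0,0,0],"hand":-1}]'
python3 - <<'E'
from h import *
im=r.camera("scene");c=im[160:300,100:280,::-1].astype(float)/255
cv2.imwrite("pics/s15.png",cv2.resize((c**.5*255).astype(np.uint8),None,fx=4,fy=4,interpolation=2))
s=r.read_state();p=s["ee_pos"];print(s["time"],p,s["ft_force"])
E
```

```text
time: 13.15
ee_pos: [0.5717, -0.0623, 0.0345]
eef_rot: [0.066, 0.704, -0.066, 0.704]
ft_force: [2.5, 2.6, 0.4]
width: 0.0008
time: 13.35
ee_pos: [0.5626, -0.0641, 0.0345]
eef_rot: [0.066, 0.704, -0.066, 0.704]
ft_force: [2.4, 2.1, -0.2]
width: 0.0005
13.4 [ 0.56211631 -0.06432829  0.03439411] [1.56603383 0.30794033 0.42716818]
```

View pics/s15.png

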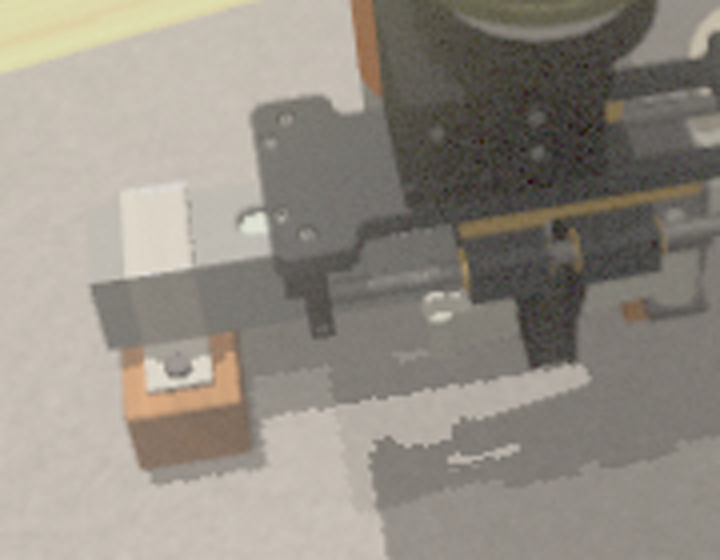

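```bash

python3 -m pendant '[{"translation":[-0.3,0,0],"angular":[0,0,0],"hand":-1},{"translation":[-0.3,0,0],"angular":[0,0,0],"hand":-1}]'
python3 -m pendant '[{"translation":[-0.2,0,0],"angular":[0,0,0],"hand":-1},{"translation":[-0.2,0,0],"angular":[0,0,0],"hand":-1}]'
python3 -m pendant '[{"translation":[-0.2,0,0],"angular":[0,0,0],"hand":-1},{"translation":[0,0,0],"angular":[0,0,0],"hand":-1}]'
```

```text
time: 13.6
ee_pos: [0.557, -0.0641, 0.0344]
eef_rot: [0.066, 0.704, -0.066, 0.704]
ft_force: [2.3, 0.4, 0.3]
width: 0.0005
time: 13.8
ee_pos: [0.5534, -0.0638, 0.0345]
eef_rot: [0.066, 0.704, -0.066, 0.704]
ft_force: [10.5, 0.3, -3.7]
width: 0.0004
time: 14.0
ee_pos: [0.5534, -0.0639, 0.0348]
eef_rot: [0.066, 0.702, -0.066, 0.706]
ft_force: [13.1, -0.5, -7.8]
width: 0.0008
```

```bash

python3 -m pendant '[{"translation":[1,0,0],"angular":[0,0,0],"hand":-1},{"translation":[2,-0.3,0],"angular":[0,0,0],"hand":-1},{"translation":[2,-0.3,0],"angular":[0,0,0],"hand":-1},{"translation":[0,0,4],"angular":[0,0,0],"hand":-1},{"translation":[0,0,4],"angular":[0,0,0],"hand":-1},{"translation":[2,0,4],"angular":[0,0,0],"hand":-1},{"translation":[2,4,2],"angular":[0,0,0],"hand":-1},{"translation":[0,4.9,0],"angular":[0,0,0],"hand":-1},{"translation":[0,4.9,0],"angular":[0,0,0],"hand":-1},{"translation":[0,4.9,0],"angular":[0,0,0],"hand":-1},{"translation":[0,4.9,0],"angular":[0,0,0],"hand":-1},{"translation":[0,0,0],"angular":[0,0,0],"hand":-1},{"translation":[0,0,0],"angular":[0,0,0],"hand":-1}]'
python3 - <<'E'
from h import *
for c in ("scene","top"):
  im=r.camera(c);cv2.imwrite(f"pics/{c}16.png",im[100:300,100:400,::-1].repeat(2,0).repeat(2,1))
  for n in ["lever_tip","lever_pin","target_hole","spray_can","tape_roll","sanding_block"]:
    m=r.mark_of(c,n)
    if m: print(c,n,round(m[0]["confidence"],2),back(c,m[0]["point"],.055 if "lever" in n else .075 if "hole" in n else 0).round(4))
E
```

```text
time: 15.3
ee_pos: [0.6403, 0.1674, 0.1735]
eef_rot: [0.064, 0.705, -0.065, 0.703]
ft_force: [-0.6, -1.3, 0.1]
width: 0.0007
scene lever_tip 0.77 [ 0.534  -0.0987  0.055 ]
scene lever_pin 0.82 [ 0.5528 -0.0041  0.055 ]
scene target_hole 0.57 [ 0.4944 -0.0954  0.075 ]
scene spray_can 0.68 [ 0.3784 -0.0389  0.    ]
scene tape_roll 0.64 [0.4402 0.1122 0.    ]
scene sanding_block 0.66 [0.6229 0.0975 0.    ]
top lever_tip 0.54 [ 0.531 -0.097  0.055]
top lever_pin 0.74 [0.6159 0.0861 0.055 ]
top target_hole 0.74 [ 0.4939 -0.0928  0.075 ]
top spray_can 0.64 [ 0.3873 -0.048   0.    ]
top tape_roll 0.9 [0.4382 0.1167 0.    ]
top sanding_block 0.56 [0.6254 0.0912 0.    ]
```

View pics/scene16.png

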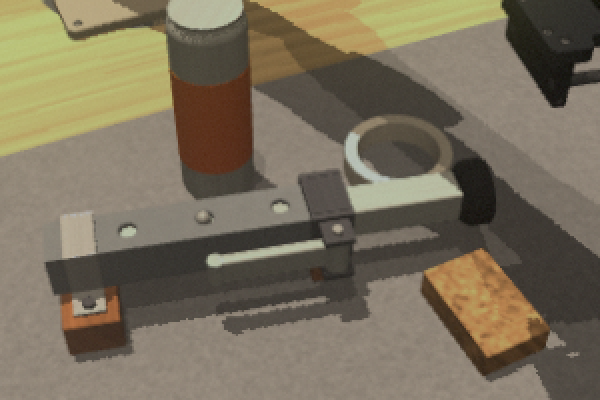

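View pics/top16.png

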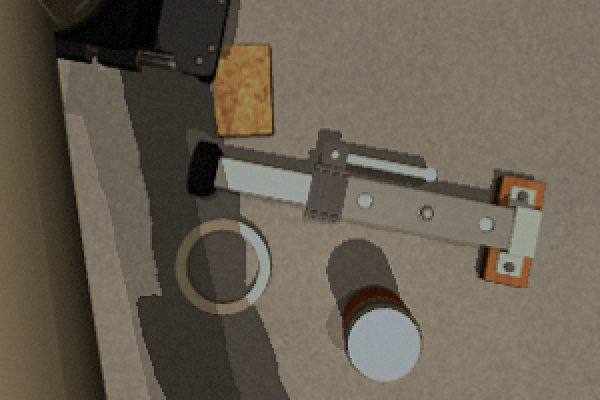

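```bash
python3 - <<'E'
from bench import r
s=r.read_state();print(s["time"],s["ft_force"],max(abs(s["joint_vel"])))
print(r.close_job())
E
```

```text
16.0 [-1.46025559  0.18576739  0.42817164] 0.002443943988541524
the job is handed in; nothing more can be done
None
```

I pushed the foot in until the button came up through the middle hole, swung the clamp lever shut, and handed the job in at 16.0 s. No verdict comes back, so success rests on the checks below.

- **Button:** It shows as a dome in the middle hole in both final pictures. After it popped up, a further push was met by a stop, with the wrist force rising to about 11 N. I had no direct reading of the tube or button joints.
- **Lever:** The scene camera puts it at about 11.2° in the world, against about 10.7° for the sleeve, so it is shut to within roughly 0.01 rad. The stop was felt at about 13 N.
- **Bystanders:** Spray can, tape roll and sanding block are where they were, within the detection noise (up to about 1 cm).
- **Robot:** It stood still, well clear of everything, when I handed in.

**Disagreements:**
- **First lever sweeps:** The first two passed over the lever without touching it. In the pictures the closed fingertips reach about 25 mm or more less far than stated. I lowered the hand and repeated the sweep.
- **Top camera:** Its final reading of the lever pin landed on the sanding block, so I ignored it.

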